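# Close a lever-lid tin in the treadle lid press

### The arm

A 6-joint arm with a two-finger parallel gripper is mounted at the origin on a cart in front of the work surface, level with it; the furniture and walls round the work are solid. World frame = base frame: x ahead of the robot, y to its left, z up, the work surface at z = 0. Lengths are in m, angles in rad, forces in N, time in s.
With the tool pointing down it reaches from about 0.3 to 0.775 m from the base axis. Payload 14.6 kg.
Tool frame: the origin (TCP) lies on the centre line of the jaws, within the pads' length; the fingertips stand 19 mm ahead of it and the grasp point (between the pads) is the TCP; z points along the fingers, y is the line along which they close (so a half turn about z gives the same grasp; the last joint's range is limited). The gripper opens to 85 mm and grips with 20 to 120 N. Pads are 22 mm wide; open, the fingers measure 114 mm over their backs; the gripper's body (76 mm by 85 mm) begins 54 mm behind the grasp point. The pads swing forward as they close: fully open they stand 13 mm farther back than shut.
Start: joints at [1.204, 0.3, 1.521, -0, 1.321, -0.067], TCP at [0.162, 0.525, 0.25] pointing down, gripper open.
Joint ranges: [-3.03, 3.03], [-0.79, 2.21], [0.23, 2.52], [-1.04, 4.18], [0, 3.07], [-2.55, 2.55]. Speed limits (rad/s): [2.22, 2.22, 2.57, 3.14, 3.14, 3.14].

### API

Orientations are given as [roll, pitch, yaw] about the fixed x, y, z axes, in that order (R = Rz(yaw) Ry(pitch) Rx(roll)).
In Python, from workcell import arm gives the robot as it stands. Calls block until the motion is done:
- arm.move_pose(position, orientation): joint-space move of the TCP to a pose.
- arm.move_linear(position, rotation=None, rate=0.15): straight line of the TCP; rotation=None keeps the orientation; rate is the mean speed in m/s.
- arm.set_joints(angles): joint-space move.
- arm.gripper_to(opening): opening from 0.0 (shut) to 1.0 (fully open); the grip force is fixed at half the most; returns when the fingers have stopped.
- arm.dwell(seconds).
- arm.inverse_kinematics(position, orientation): joint angles nearest the present ones, or None.
- arm.camera(name): name is "scene" or "side" or "wrist"; returns the picture (400x640x3 uint8, red, green, blue); there is no depth.
- arm.get_calibration(name): a dict with "fx", "fy", "cx", "cy" (pixels), "view" (4x4, takes a point from world to camera coordinates); the wrist camera has in their place "tool_from_camera" (4x4, takes a point from camera to tool coordinates, whose origin is the TCP and whose axes are the flange's). Camera axes: x right, y down, z forward; pixel columns grow to the right and rows downward; lengths in m; the calibration is good to about 2 mm. The wrist camera is an equidistant fisheye: a pixel r from the principal point sees the ray r / f radians off the axis. A picture is of the moment at which its call begins: read the wrist's pose just before it. get_calibration takes no time and is no camera call.
A pose or a line that the arm cannot do raises arm.IKError and nothing moves.
- arm.hand_in(): hands the job in; it is judged then, once.
Readings, each from a call of its own:
- arm.get_time_s(): time.
- arm.get_joints(): joint angles.
- arm.get_qd(): joint speeds.
- arm.get_effort(): joint torques, N m.
- arm.get_ee_pos(): TCP position.
- arm.get_eef_rot(): TCP orientation.
- arm.get_wrist_force(): force on the tool from outside, world axes, zero at the start.
- arm.get_torque(): the same for the moment, N m.
- arm.get_finger_gap(): opening from 0.0 (shut) to 1.0 (fully open).
- arm.get_grasp_force(): force on a finger pad.
Only numpy, scipy, OpenCV 4.12 (cv2) and the standard library are available. Lean on these libraries where they do the work, as an engineer would, in place of code of your own. Each camera call takes 0.05 s, during which the arm holds its last target. There are 200 camera calls.

### The job

Close the tin with the orange band, whose lid is only resting in its mouth and stands proud, with the blue lid press: set the tin upright in the round nest of the open slide drawer, push the drawer home until it clicks in under the ram, then press the pedal below it right down to its stop and let it come up again. Keep the tin upright all the time, leave the tin closed and standing in its nest in the shut drawer, do not push the lid down yourself, and leave the green-banded tin (already closed) and the two bottles where they are.

Things in the scene. Friction and masses are not known exactly. Their poses are not given: they have to be found in the camera images.
- tin: The tin to close: round aluminium lever-lid tin with an orange band, diameter 56 mm, 45 mm high to its rim, 0.24 kg. Origin at the centre of its underside, z up its axis. Its bare lid (diameter 48 mm, narrower than the mouth rim) stands 5 mm above the rim, so the whole is 50 mm high. The side wall can be gripped below the rim.
- tin_lid (a joint): How far the lid of the orange tin has been pressed in, m: 0 = resting, 5 mm proud of the rim; 0.006 = fully seated, 1 mm below the rim. Tight fit: it takes about 9 N straight down and stays where it is left.
- press: The blue lid press, fixed on a grey base plate 345 x 200 x 10 mm. Origin on the table; local x = -0.175 is the base's front edge, 0.17 its rear. Its -x (front) points roughly to the robot; drawer and pedal come out that way. Ram at local (0.04, 0). The head overhangs forward to x = 0.01, 148 to 250 mm high; the cheeks (y = +-0.064, 12 mm thick) run from x = -0.04 to 0.15, 100 mm high.
- nest (a point): Centre of the floor of the round nest (diameter 62 mm, 5 mm deep) in the aluminium slide drawer; moves with the drawer; 77 mm above the table. The tin stands on it. The drawer plate round it is flat, 106 mm wide, its top 82 mm above the table. Axes as those of the press.
- drawer_front (a point): Centre of the drawer's front at its steel lip (80 mm long rounded bar, 14 mm thick, along y), on the face that looks to the robot, 100 mm above the table; the blue front panel is 124 mm wide and reaches from 64 to 110 mm height. Push here along the press's +x. It lies 106 mm in front of the nest. Axes as those of the press.
- drawer (a joint): Drawer opening, m: 0 = home at its stop under the ram, up to 0.135 = open toward the robot. A sprung ball catch must be pushed over in the last 13 mm (about 10 N); past 6 mm it draws the drawer home.
- pedal (a joint): Pedal angle, rad: 0 = up at rest, 0.15 = down on its stop. Sprung: comes back up when released. It drives the ram through a rod and rocker; the ram moves down 22 mm in all and seats the lid only at the very end of the stroke.
- shut_tin: A second tin of the same size (56 x 45 mm) with a green band, already closed; leave it. Origin at the centre of its underside.
- resin_bottle: Amber bottle with red cap, diameter 52 mm, 105 mm high; leave it. Origin at the centre of its underside.
- ethanol_bottle: White bottle with blue cap, diameter 58 mm, 130 mm high; leave it. Origin at the centre of its underside.
- pedal_pad (a point): Centre of the top of the pedal's black ribbed pad (74 x 94 mm, sloping up 5 degrees toward the robot), 56 mm above the table at rest, 28 mm when down on its stop. While the drawer is open it lies over the pad. Pressing here takes about 5 N, rising to some 15 N as the lid goes in.
Things that resemble listed ones, but are neither listed nor needed, are in the scene too. Leave any red look-alike of the tin alone.

How it is judged:
By the outcome, as a careful person would: the job done as asked, in the order asked, and still so for the second after the job is handed in, with the robot touching nothing.
It also fails if it takes over 56 s, if anything falls off the work surface, if the arm or the gripper's body presses on something with over 40 N, if the wrist force passes 120 N, or if a joint passes its speed limit or range.

## Working session

There is one attempt and no reset: what is moved stays moved. The work goes in short steps, each a Python script; the robot and the scene stay as the last script left them, time stands still between calls to the robot, and variables do not carry over. Pictures are saved under pics/ and viewed, at most 10 in all, crops included, and the job is handed in when it is done.

```bash
mkdir -p pics; ls
python3 - <<'E'
from workcell import arm
import cv2,numpy as np
np.set_printoptions(precision=4,suppress=True)
for n in("scene","side","wrist"):
    im=arm.camera(n); cv2.imwrite(f"pics/{n}0.png",im[:,:,::-1]); print(n,arm.get_calibration(n))
print(arm.get_time_s(),arm.get_ee_pos(),arm.get_eef_rot(),arm.get_joints())
E
```

```text
pics
scene {'fx': 385.33292096885816, 'fy': 385.33292096885816, 'cx': 321.01565733323025, 'cy': 199.9622097560198, 'view': array([[ 0.8961, -0.4436,  0.0113, -0.5089],
       [-0.3018, -0.628 , -0.7173,  0.3068],
       [ 0.3253,  0.6394, -0.6967,  0.9698],
       [ 0.    ,  0.    ,  0.    ,  1.    ]])}
side {'fx': 442.4476841761736, 'fy': 442.4476841761736, 'cx': 319.6796329119435, 'cy': 197.09897181841868, 'view': array([[ 0.9764,  0.2154, -0.0119, -0.6109],
       [ 0.147 , -0.7047, -0.6941,  0.0425],
       [-0.1579,  0.676 , -0.7198,  1.2344],
       [ 0.    ,  0.    ,  0.    ,  1.    ]])}
wrist {'fx': 309.70691628693146, 'fy': 309.70691628693146, 'cx': 319.3074227687927, 'cy': 199.434279417144, 'tool_from_camera': array([[-0.0008, -0.9495, -0.3137,  0.0802],
       [ 1.    , -0.0008, -0.0002, -0.0009],
       [-0.0001, -0.3137,  0.9495, -0.1243],
       [ 0.    ,  0.    ,  0.    ,  1.    ]])}
0.15 [0.1624 0.5253 0.2499] [-3.1407 -0.0001  2.8418] [ 1.2044  0.3003  1.5215  0.      1.3207 -0.0666]
```

View pics/scene0.png

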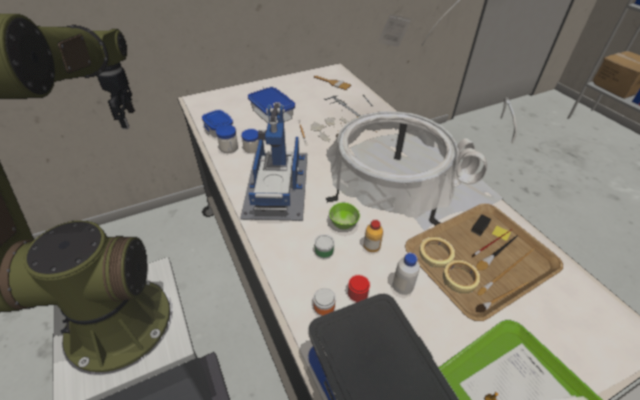

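View pics/side0.png

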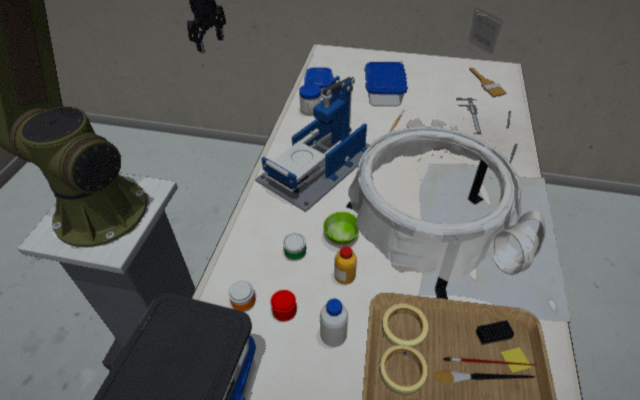

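The scene view shows the orange tin at (324,300), the green tin at (324,245), the red look-alike at (359,288) and the open press at about (275,185). In the side view the orange tin is at (241,294) and the press drawer at about (300,160).

Run:
```python
import cv2,numpy as np
a=cv2.imread("pics/scene0.png");b=cv2.imread("pics/side0.png")
r=lambda i,x,y,w,h,s:cv2.resize(i[y:y+h,x:x+w],None,fx=s,fy=s,interpolation=cv2.INTER_CUBIC)
top=np.hstack([r(a,230,120,100,100,4),r(b,250,100,100,100,4)])
bot=np.hstack([r(a,300,270,80,40,5),r(b,220,270,80,40,5)])
cv2.imwrite("pics/crop1.png",np.vstack([top,bot]))
```

```text
(no output)
```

View pics/crop1.png

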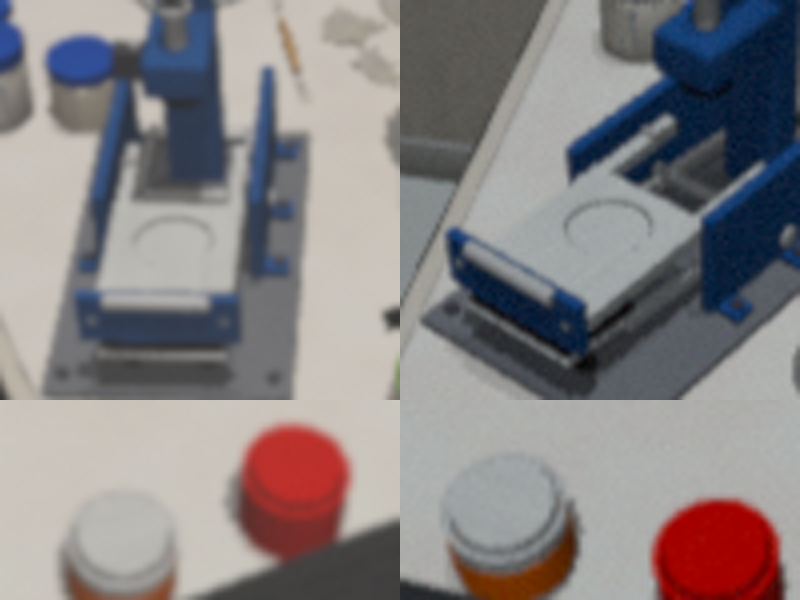

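```bash
cat > h.py <<'E'
from workcell import arm
import numpy as np,cv2
np.set_printoptions(precision=4,suppress=True)
def ray(n,p):
    c=arm.get_calibration(n);V=c["view"];R=V[:3,:3]
    d=R.T@[(p[0]-c["cx"])/c["fx"],(p[1]-c["cy"])/c["fy"],1]
    return -R.T@V[:3,3],d/np.linalg.norm(d)
def plane(n,p,z):
    o,d=ray(n,p);return o+d*(z-o[2])/d[2]
def tri(a,b):
    o1,d1=ray("scene",a);o2,d2=ray("side",b)
    s=np.linalg.lstsq(np.c_[d1,-d2],o2-o1,rcond=None)[0]
    p,q=o1+s[0]*d1,o2+s[1]*d2;return (p+q)/2,np.linalg.norm(p-q)
E
python3 - <<'E'
from h import *
S=lambda x,y:(230+x/4-.4,120+y/4-.4); D=lambda x,y:(250+(x-400)/4-.4,100+y/4-.4)
L={'lid':((324.6,296.6),(240,288.6),.05),'nest':(S(173,242),D(608,224),.082),'pL':(S(77,292),D(450,230),.11),'pR':(S(240,290),D(585,297),.11),
'baseL':(S(43,393),D(422,320),.01)}
for k,(a,b,z) in L.items(): print(k,*tri(a,b),plane("scene",a,z),plane("side",b,z))
print('baseR',plane("scene",S(292,400),.01),'rearR',plane("scene",S(308,133),.01))
E
```

```text
lid [ 0.4835 -0.187   0.053 ] 0.006397327936552202 [ 0.4838 -0.189   0.05  ] [ 0.482  -0.1816  0.05  ]
nest [0.5177 0.2523 0.0818] 0.00527636946122286 [0.5169 0.2482 0.082 ] [0.5171 0.2561 0.082 ]
pL [0.4216 0.1945 0.1113] 0.0007985864569155986 [0.4218 0.1953 0.11  ] [0.4208 0.1965 0.11  ]
pR [0.5313 0.142  0.1151] 0.0036719726181439266 [0.5327 0.1446 0.11  ] [0.5292 0.1499 0.11  ]
baseL [0.3844 0.2067 0.0066] 0.0011058407417674288 [0.3838 0.2027 0.01  ] [0.3858 0.2042 0.01  ]
baseR [0.5577 0.1105 0.01  ] rearR [0.714  0.4188 0.01  ]
```

```bash
cat >> h.py <<'E'
def wray(im_pose,p):
    """pixel(s) -> ray of the wrist fisheye at tool pose (pos,rpy)"""
    from scipy.spatial.transform import Rotation as Ro
    c=arm.get_calibration("wrist");T=c["tool_from_camera"];pos,rpy=im_pose
    v=np.array([p[0]-c["cx"],p[1]-c["cy"]]);r=np.hypot(*v);t=r/c["fx"]
    d=np.r_[v/max(r,1e-9)*np.sin(t),np.cos(t)]
    R=Ro.from_euler("xyz",rpy).as_matrix()
    return np.array(pos)+R@T[:3,3],R@T[:3,:3]@d
def wplane(im_pose,p,z):
    o,d=wray(im_pose,p);return o+d*(z-o[2])/d[2]
def snap(name):
    P=(np.array(arm.get_ee_pos()),np.array(arm.get_eef_rot()))
    im=arm.camera("wrist");cv2.imwrite(f"pics/{name}.png",im[:,:,::-1]);np.save(f"pics/{name}.npy",np.array(P));return P
def down(y): return [np.pi,0,y]
E
python3 - <<'E'
from h import *
print('case',tri((310,330),(170,297)),tri((385,297),(250,312)));print('red',tri((358.5,283.5),(283.5,298)))
arm.move_pose([.47,.18,.28],down(np.radians(153)));print(snap("w1"),arm.get_time_s())
arm.move_pose([.483,-.185,.25],down(np.radians(69)));print(snap("w2"),arm.get_time_s(),arm.get_joints())
cv2.imwrite("pics/w12.png",np.vstack([cv2.imread("pics/w1.png")[50:350],cv2.imread("pics/w2.png")[50:350]]))
E
```

```text
case (array([ 0.3916, -0.2953,  0.1539]), np.float64(0.013580516696040778)) (array([ 0.5633, -0.3084,  0.18  ]), np.float64(0.016133539096319403))
red (array([ 0.5837, -0.1854,  0.0441]), np.float64(0.00751078475206623))
(array([0.4697, 0.1807, 0.2799]), array([ 3.1416, -0.0002,  2.6713])) 1.8917
(array([ 0.4833, -0.1841,  0.2501]), array([ 3.1414, -0.0001,  1.2066])) 3.3167 [-0.4346  0.2269  1.6135  0.0001  1.3011 -0.0706]
```

View pics/w12.png

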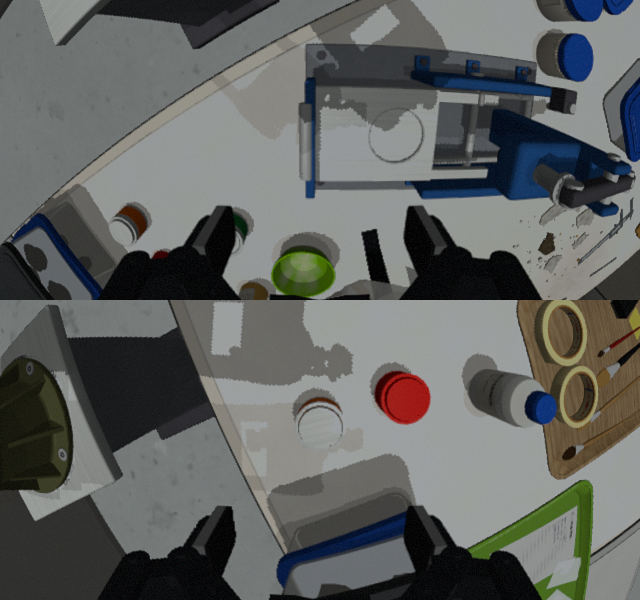

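w1 (top) shows the nest ring at about (396,183) in full-image pixels and the drawer's lip at (306,190). w2 (bottom) shows the orange tin's lid at (320,175), with the red tin to its right and the case below it. I'll magnify both to get accurate pixels.

Run:
```python
import cv2,numpy as np
a=cv2.imread("pics/w1.png");b=cv2.imread("pics/w2.png")
r=lambda i,x,y,w,h,s:cv2.resize(i[y:y+h,x:x+w],None,fx=s,fy=s,interpolation=cv2.INTER_CUBIC)
o=np.hstack([r(a,290,90,160,170,3.5),np.vstack([r(b,290,140,60,80,4),np.zeros((275,240,3),np.uint8)])])
cv2.imwrite("pics/crop2.png",o);print(o.shape)
```

```text
(595, 800, 3)
```

View pics/crop2.png

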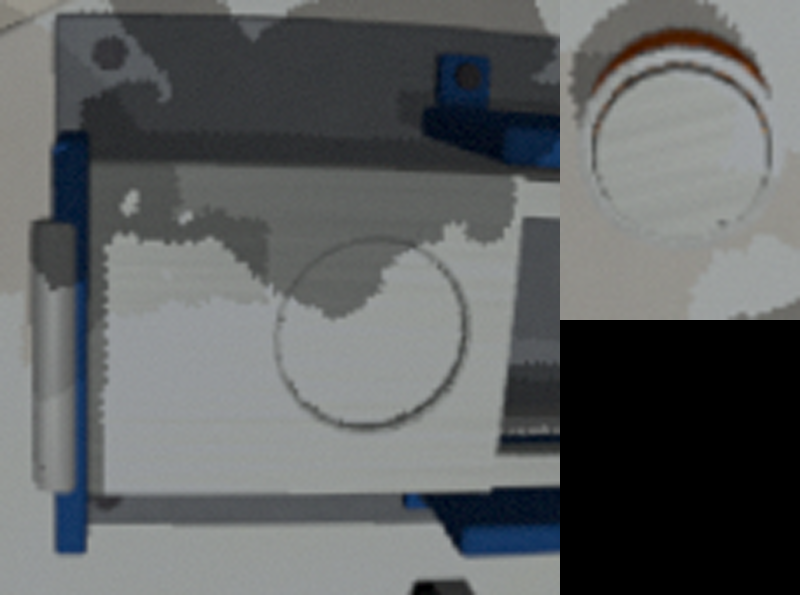

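Run:
```python
from h import *
P1=np.load("pics/w1.npy");P2=np.load("pics/w2.npy")
f=lambda x,y:(290+x/3.5-.36,90+y/3.5-.36); g=lambda x,y:(290+(x-560)/4-.4,140+y/4-.4)
print('lid',wplane(P2,g(682,152),.05),'diam',np.linalg.norm(wplane(P2,g(594,152),.05)-wplane(P2,g(771,152),.05)))
n=wplane(P1,f(371,333.5),.082);print('nest',n,'diam',np.linalg.norm(wplane(P1,f(275,333),.082)-wplane(P1,f(467,333),.082)))
def yaw(a,b):d=a-b;return np.degrees(np.arctan2(-d[0],d[1]))%180,np.linalg.norm(d),(a+b)/2
l=[wplane(P1,f(53,222),.107),wplane(P1,f(57,490),.107)];print('lip',yaw(*l))
l=[wplane(P1,f(55,135),.11),wplane(P1,f(58,552),.11)];print('panel',yaw(*l))
l=[wplane(P1,f(90,163),.082),wplane(P1,f(515,178),.082)];d=l[1]-l[0];print('plate L edge',np.degrees(np.arctan2(d[1],d[0])))
l=[wplane(P1,f(105,493),.082),wplane(P1,f(490,491),.082)];d=l[1]-l[0];print('plate R edge',np.degrees(np.arctan2(d[1],d[0])))
l=[wplane(P1,f(57,15),.01),wplane(P1,f(558,38),.01)];d=l[1]-l[0];print('base L edge',np.degrees(np.arctan2(d[1],d[0])),l)
```

```text
lid [ 0.4836 -0.187   0.05  ] diam 0.047843094595898666
nest [0.5169 0.2516 0.082 ] diam 0.06313403853483514
lip (np.float64(63.06258895475903), np.float64(0.08066755372654487), array([0.4737, 0.1634, 0.107 ]))
panel (np.float64(62.6761174266142), np.float64(0.12453292431426899), array([0.4716, 0.165 , 0.11  ]))
plate L edge 62.40151579142645
plate R edge 62.545768465817154
base L edge 62.79694750342009 [array([0.3835, 0.2064, 0.01  ]), array([0.4699, 0.3744, 0.01  ])]
```

Run:
```python
from h import *
y=np.radians(45)
arm.move_pose([.4836,-.187,.12],down(y))
arm.move_linear([.4836,-.187,.030],rate=.08)
print(arm.get_ee_pos(),arm.get_wrist_force())
arm.gripper_to(0.5);print(arm.get_finger_gap(),arm.get_grasp_force())
arm.gripper_to(0.0);print(arm.get_finger_gap(),arm.get_grasp_force())
p=arm.get_ee_pos()
arm.move_linear([p[0],p[1],.21],rate=.12)
arm.move_pose([.517,.2515,.21],down(np.radians(152.7)))
print(snap("w3"),arm.get_finger_gap(),arm.get_grasp_force(),arm.get_time_s())
```

```text
[ 0.4839 -0.1871  0.0305] [-0.5298  0.1573  0.2706]
0.6509443119392471 62.2008615732193
0.6473934114727716 62.20168188214302
(array([0.5173, 0.2507, 0.21  ]), array([-3.1414,  0.0001,  2.6631])) 0.6502424102118828 63.59718404710293 9.1167
```

View pics/w3.png

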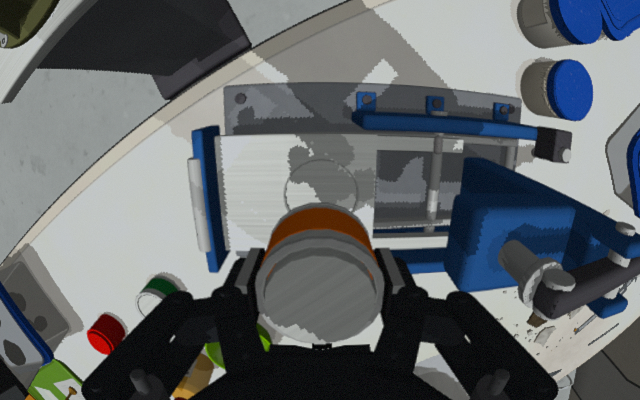

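The tin is held upright with its lid proud, lid centre at about (321,297). The nest ring is visible below it, centred at about (321,192).

Run:
```python
from h import *
P=np.load("pics/w3.npy")
print(wplane(P,(321,296),.23),wplane(P,(321,192),.082),[np.linalg.norm(wplane(P,(263,296),.23)-wplane(P,(379,296),.23))])
a=wplane(P,(321,248),.23);b=wplane(P,(321,342),.23);print((a+b)/2,np.linalg.norm(a-b))
a=wplane(P,(321,157),.082);u=np.array([np.cos(P[1,2]),np.sin(P[1,2]),0]);print('ring top->centre',a-.031*u)
```

```text
[0.5137 0.2523 0.23  ] [0.5146 0.2527 0.082 ] [np.float64(0.04824645968307506)]
[0.5157 0.2512 0.23  ] 0.049288653884183915
ring top->centre [0.5152 0.2523 0.082 ]
```

Run:
```python
from h import *
x,y=.5168,.2518
arm.move_linear([x,y,.125],rate=.1)
for z in(.117,.112,.1095,.108,.107):
    arm.move_linear([x,y,z],rate=.03);f=arm.get_wrist_force();print(z,arm.get_ee_pos(),f)
    if f[2]>8+3: break
print(snap("w4"),arm.get_time_s())
```

```text
0.117 [0.5168 0.2518 0.1169] [ 0.5733  0.3274 -1.4413]
0.112 [0.5167 0.2518 0.1118] [ 0.4464 -0.3153 -2.224 ]
0.1095 [0.5167 0.2518 0.1093] [ 0.5376  0.5981 -1.5052]
0.108 [0.5168 0.2518 0.108 ] [ 1.5926  0.5547 -1.892 ]
0.107 [0.517  0.2522 0.1078] [-2.3098  1.2182  5.6151]
(array([0.517 , 0.2522, 0.1078]), array([3.1404, 0.0006, 2.6652])) 11.65
```

View pics/w4.png

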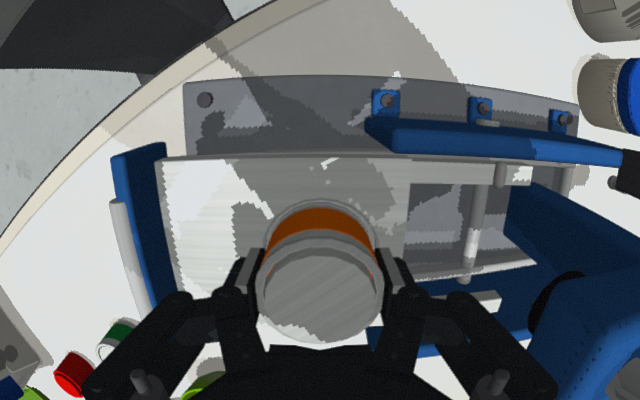

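The tin bottomed at TCP z 0.1078, against 0.1075 expected on the nest floor, so it is seated in the nest. Next I release it and push the drawer.

```bash
cat >> h.py <<'E'
YAW=np.radians(62.7);U=np.array([np.cos(YAW),np.sin(YAW)]);N=np.array([.517,.252])  # press x axis, open nest
def at(s,z): return [*(N+s*U),z]
E
python3 - <<'E'
from h import *
arm.gripper_to(0.8);arm.gripper_to(1.0)
p=arm.get_ee_pos();arm.move_linear([p[0],p[1],.19],rate=.12)
arm.move_linear(at(-.16,.19),rate=.2)
arm.gripper_to(0.0)
arm.move_linear(at(-.16,.099),rate=.15)
f0=np.array(arm.get_wrist_force());print(f0)
for s in list(np.arange(-.14,-.019,.02))+[-.01,-.004]:
    arm.move_linear(at(s,.099),rate=.08)
    f=np.array(arm.get_wrist_force())-f0;e=np.array(arm.get_ee_pos());print(round(s,4),(e[:2]-N)@U,f[:2]@U,f[2])
    if f[:2]@U<-25: break
print(snap("w5"),arm.get_time_s())
cv2.imwrite("pics/side5.png",arm.camera("side")[60:260,200:460,::-1])
a=cv2.resize(cv2.imread("pics/side5.png"),None,fx=1.5,fy=1.5);b=cv2.imread("pics/w5.png");o=np.zeros((600,640,3),np.uint8);o[:300]=b[60:360];o[300:,:390]=a;cv2.imwrite("pics/c5.png",o)
E
```

```text
[-0.5088  0.2479  0.7242]
-0.14 -0.1394884956427657 0.35091190425838326 -1.2300352074832435
-0.12 -0.1196588395797768 0.21306877738459648 -0.614043269547325
-0.1 -0.09983868107125404 -0.7524081142165926 -0.8035608451287823
-0.08 -0.07996377816827219 0.22283754394916414 -0.45147609285419316
-0.06 -0.06002148809787921 -0.9354810162792581 -0.2648548172723123
-0.04 -0.040028640600508904 0.615550394917369 -0.18472893960949544
-0.02 -0.020010656062115204 0.7961868271831122 -0.6407772989718244
-0.01 -0.01001895495173189 -0.2840494451855014 -0.6415034674693902
-0.004 -0.007541005087248767 -34.442047060959844 15.025885919914803
(array([0.5136, 0.2453, 0.0987]), array([-3.1333, -0.0026,  2.6644])) 18.9417
```

View pics/c5.png

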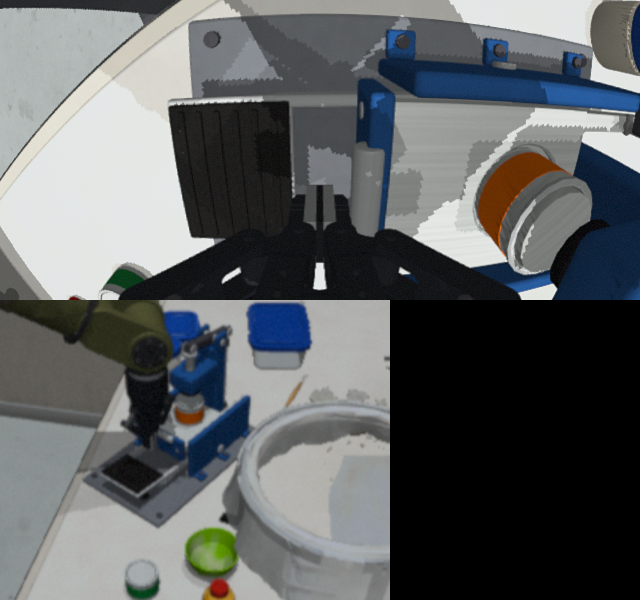

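Run:
```python
from h import *
P=np.load("pics/w5.npy")
s=lambda p,z:(wplane(P,p,z)[:2]-N)@U
t=lambda p,z:(wplane(P,p,z)[:2]-N)@np.array([-U[1],U[0]])
print('lip far end mid',s((370,209),.107),t((370,209),.107),'left edge',s((354,230),.1))
print('lid',s((549,285),.127),t((549,285),.127),'rimL',s((477,265),.08))
print('pad',[(s(p,.06),t(p,.06)) for p in((169,162),(289,162),(189,297))])
f=np.array(arm.get_wrist_force());print(f,f[:2]@U,arm.get_ee_pos(),arm.get_torque())
```

```text
lip far end mid 0.012003068966387016 0.03765061166525792 left edge 0.006656735883717427
lid 0.09935544243675705 0.006162020725263117 rimL 0.083624952456817
pad [(np.float64(-0.09640910615725462), np.float64(0.04915822253023017)), (np.float64(-0.025045302038615276), np.float64(0.047457597129421665)), (np.float64(-0.09925655053932521), np.float64(-0.04502656900467398))]
[-17.519  -28.7124  15.2307] -33.54935923832883 [0.5136 0.2453 0.0987] [-4.0051  2.5532  0.0661]
```

Run:
```python
from h import *
arm.move_linear(at(-.05,.099),rate=.1)
arm.move_linear(at(-.066,.16),rate=.15)
arm.move_pose(at(-.066,.13),down(YAW-np.pi))
print(arm.get_time_s(),arm.get_joints(),arm.get_ee_pos(),arm.get_wrist_force())
a=arm.camera("side")[90:240,230:390,::-1];b=arm.camera("scene")[90:240,210:370,::-1]
cv2.imwrite("pics/c6.png",cv2.resize(np.hstack([a,b]),None,fx=2.5,fy=2.5,interpolation=cv2.INTER_CUBIC))
```

```text
21.5667 [ 0.3083  0.3769  1.7202  0.      1.0451 -2.3557] [0.4867 0.1934 0.1297] [-0.3557 -0.8888  0.6415]
```

View pics/c6.png

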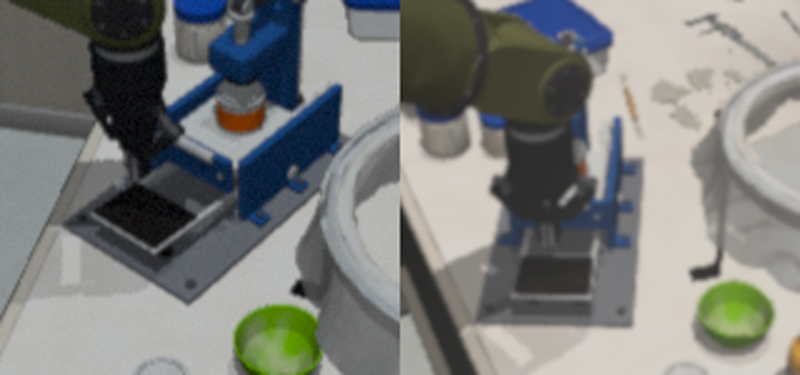

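Run:
```python
from h import *
p=plane("side",(230+233/2.5-.4,90+165/2.5-.4),.11);print('panelR s',(p[:2]-N)@U)
s=-.064
arm.move_linear(at(s,.082),rate=.1)
f0=arm.get_wrist_force()[2]
z=.078
while z>.040:
    arm.move_linear(at(s,z),rate=.04)
    f=arm.get_wrist_force()[2]-f0;e=arm.get_ee_pos()[2];print(round(z,4),round(e,4),round(f,1),end=' | ')
    if f>28 and e<.052: break
    z-=.003 if z>.055 else .001
arm.dwell(.3);print(arm.get_wrist_force(),arm.get_ee_pos(),arm.get_time_s())
```

```text
panelR s 0.016845172567423357
0.078 0.0782 -0.7 | 0.075 0.0749 -0.4 | 0.072 0.0723 4.6 | 0.069 0.0693 5.0 | 0.066 0.0663 5.8 | 0.063 0.0634 5.9 | 0.06 0.0604 6.1 | 0.057 0.0575 6.8 | 0.054 0.0545 7.2 | 0.053 0.0536 7.9 | 0.052 0.0527 9.5 | 0.051 0.0519 11.2 | 0.05 0.0509 12.4 | 0.049 0.0499 12.6 | 0.048 0.0489 12.3 | 0.047 0.0479 12.5 | 0.046 0.0469 12.1 | 0.045 0.0459 13.4 | 0.044 0.0452 17.4 | 0.043 0.0449 28.1 | [-9.8874 -8.0258 28.3882] [0.4881 0.1949 0.0449] 27.6
```

The force profile fits: a plateau as the lid went in, then a hard stop after about 29 mm of pedal travel. Now I release the pedal and check.

Run:
```python
from h import *
arm.move_linear(at(-.064,.09),rate=.08)
arm.move_linear(at(-.075,.20),rate=.2)
print(arm.get_wrist_force(),arm.get_time_s())
arm.move_pose([.40,.02,.28],down(YAW-np.pi/2))
a=arm.camera("side")[90:240,230:390,::-1];b=arm.camera("scene")[90:240,210:370,::-1];print(arm.get_time_s())
cv2.imwrite("pics/c7.png",cv2.resize(np.hstack([a,b]),None,fx=2.5,fy=2.5,interpolation=cv2.INTER_CUBIC))
```

```text
[ 0.1052  0.1646 -0.8662] 29.0417
32.775
```

View pics/c7.png

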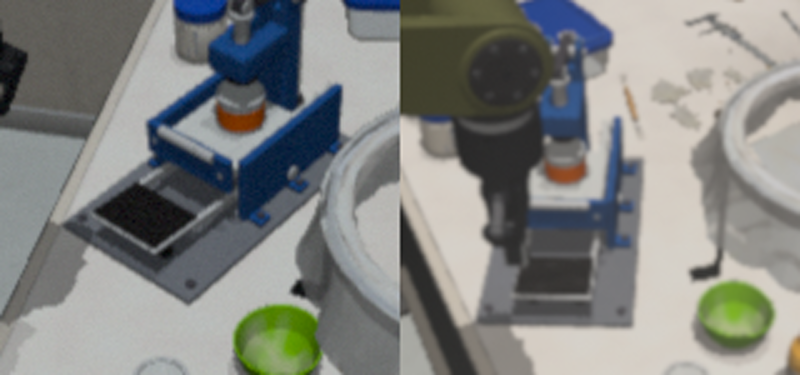

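The tin stands under the ram in the shut drawer, its lid now flush. The pedal is back up, and the robot is clear of everything.

```bash
python3 -c "
from workcell import arm
print(arm.get_wrist_force(),arm.hand_in())"
```

```text
the job is handed in; nothing more can be done
[-0.24930662  0.59700381 -0.20162927] None
```

The job is handed in: the orange-banded tin stands upright in its nest in the shut drawer, and I pressed the pedal to its stop and let it come back up. I judge the lid seated from the press's force profile and the last pictures, not from a direct measurement; the last clock reading was 32.8 s.

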